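# Dial the arrow sign on a metal-tape embosser and press it

### The arm

A 6-joint arm with a two-finger parallel gripper is mounted at the origin on the work surface. World frame = base frame: x ahead of the robot, y to its left, z up, the work surface at z = 0. Lengths are in m, angles in rad, forces in N, time in s.
With the tool pointing down it reaches from about 0.3 to 0.775 m from the base axis. Payload 14.6 kg.
Tool frame: the origin (TCP) lies midway between the tips of the shut fingers; the grasp point (between the pads) lies 19 mm behind it (grasp_offset is the distance from the TCP to the grasp point, in m); z points along the fingers, y is the line along which they close (so a half turn about z gives the same grasp; the last joint's range is limited). The gripper opens to 94 mm and grips with 3 to 60 N. Pads are 16 mm wide; open, the fingers measure 119 mm over their backs; the gripper's body (75 mm by 177 mm) begins 78 mm behind the grasp point.
Start: joints at [1.264, 0.3, 1.521, -0, 1.321, -0.067], TCP at [0.131, 0.534, 0.205] pointing down, gripper open.
Joint ranges: [-3.03, 3.03], [-0.79, 2.21], [0.23, 2.52], [-1.04, 4.18], [0, 3.07], [-2.55, 2.55]. Speed limits (rad/s): [2.22, 2.22, 2.57, 3.14, 3.14, 3.14].

### API

Orientations are given as [roll, pitch, yaw] about the fixed x, y, z axes, in that order (R = Rz(yaw) Ry(pitch) Rx(roll)).
In Python, from station import * gives the robot as it stands. The module is installed in compiled form; this text tells all that it offers.
- The arm moves only by the tool send_rows, never from a script. Its argument "rows" is a list of rows, each an object of numbers: "dx", "dy", "dz": the shift along the tool's x, y, z in mm; "roll": the turn about the tool's z in degrees; "jaw": the closure, from -1 (fully open) to 1 (shut). In form: [{"dx": .., "dy": .., "dz": .., "roll": .., "jaw": ..}, ...]. A call has 1 to 12 rows; each row shifts and turns the commanded pose from where the row before left it, along the tool's axes as they then stand; what a row does not reach is not made up. A row lasts 1/12 s, in which the tool goes at most 41.7 mm and 7.16 degrees, less where a joint would pass 70% of its speed; a pose out of reach is approached as far as the arm can. A call is refused whole if a number of a shift passes 41.7 or a number of a turn 7.16, either way. A call with a gripper value outside its range is refused whole. The fingers move at their own pace and stop on an object; "force" is the grip in N (left out, the last holds). Time passes only in rows, so rows that do not move let the fingers close. It gives the time, the measured TCP pose, the force, the opening and the grip force at its end, in the units of the state.
- get_obs(): the state, without advancing time (a new reading comes with each control period).
- camera(name): name is "scene" or "top"; returns a dict with "frame" (480x640x3 uint8, red, green, blue), "z_map" (480x640 float32, m along the optical axis (not along the pixel's ray), 0 where there is no reading), "camera_matrix" (3x3 intrinsics, pixels), "rvec" (rotation vector, rad) and "tvec" (3), from world to camera coordinates, as OpenCV has them. Camera axes: x right, y down, z forward; pixel columns grow to the right and rows downward; lengths in m; the calibration is good to about 2 mm. A picture is of the moment at which its call begins.
- hand_in(): hands the job in; it is judged then, once.
The state is a dict: "time_s": time; "qpos": joint angles; "joint_vel": joint speeds; "tau": joint torques, N m; "ee_pos": TCP position; "eef_rot": TCP orientation; "force": force on the tool from outside, world axes, zero at the start; "moment": the same for the moment, N m; "grip_width": finger opening in m; "grip_force": force on a finger pad.
Only numpy, scipy, OpenCV 4.12 (cv2) and the standard library are available. Lean on these libraries where they do the work, as an engineer would, in place of code of your own. Each camera call takes 0.05 s, during which the arm holds its last target. There are 200 camera calls.

### The job

The bench embosser makes shelf labels from metal tape. With a fingertip, flick its sign dial round by the lugs on its edge until the arrow sign has clicked in at the pointer; then push the press handle fully down and let it come back up, so that an arrow is embossed. Do not press the handle while another sign is at the pointer, and do not lift or shove the embosser or disturb the loose things on the bench.

Things in the scene. Friction and masses are not known exactly. Their poses are not given: they have to be found in the camera images.
- embosser: Grey die-cast bench embosser for metal label tape, 4 kg, standing loose on rubber feet; base plate 100 (x) x 290 (y) mm, its top 16 mm above the bench. Origin: centre of its underside, at bench level; z up. The black sign dial lies at its +y end, the press handle reaches out to its -y end; the frame between them is 110 mm high and its jaw covers only the dial's rim beside the pointer.
- dial (a joint): Turn of the sign dial about its upright axis, rad: 0 (or any whole turn) with the arrow at the pointer, growing counter-clockwise seen from above. Turns endlessly both ways and clicks into 12 rest positions, 30 degrees (0.5236 rad) apart; left past half-way it drops into the next one by itself. About 3 N at a lug moves it. Starts 2 to 10 clicks from the arrow.
- press_handle (a joint): Angle of the press handle, rad: 0 up (at rest, a spring holds it there), 0.22 fully down against its stop.
- dial_centre (a point): Centre of the dial's top face, fixed to the embosser (at 0, 100, 76 mm in its frame). The dial is a black disc of 54 mm radius, 14 mm thick (62 to 76 mm above the bench), level, with 12 lugs on its edge, 5 mm wide, as thick as the disc and reaching out to 62 mm radius. The lugs stand half-way between the raised white signs. A turret of 46 mm radius carries the dial.
- dial_edge (a point): Point fixed to the embosser at half the dial's thickness, on the circle of the lugs' tips (62 mm from the axis) at the embosser's +y side, opposite the pointer (at 0, 162, 69 mm in its frame). Here the edge is free on all sides. In each rest position a gap between two lugs, about 24 mm wide and 8 mm deep, is centred here.
- arrow_tip (a point): Tip of the arrow, by far the longest sign on the dial: a white arrow 20 mm long pointing outward, its tip at 38 mm from the dial's axis. Turns with the dial. The other 11 signs are dots, dashes, squares and crosses under 12 mm.
- pointer_tip (a point): Tip of the small steel pointer on the jaw above the dial, fixed to the embosser (at 0, 60, 83 mm in its frame), 40 mm from the dial's axis on the -y side: the sign it points at is the one that will be embossed.
- handle_pad (a point): Where to press: on the top of the handle's black rubber grip (30 mm wide, 100 mm long, reaching about 35 mm farther out and 65 mm farther in), 135 mm from its hinge towards the embosser's -y. About 119 mm above the bench with the handle up; it goes down 30 mm (and 3 mm towards -y) when the handle is fully down, with 6 N at first and 9 N at the end.
- tape_coil: Bystander: coil of aluminium tape lying flat, 70 mm across, 12 mm high; origin under its centre.
- bearing: Bystander: steel ball bearing lying flat, 52 mm across, 15 mm high; origin under its centre.
- marker_pen: Bystander: marker pen lying along its x axis, 130 mm long, 17 mm thick; origin under its middle.
- small_carton: Bystander: closed cardboard carton 75 x 55 x 45 mm; origin under its centre.
- spare_dial: Bystander: spare black dial of the same size lying flat on the bench, 14 mm high, without an arrow; origin under its centre.
- spanner: Bystander: open-ended spanner lying flat; origin under its middle.
- hose_fitting: Bystander: upright brass hose fitting, 32 mm across, 58 mm high; origin under its centre.

How it is judged:
By the outcome, as a careful person would: the job done as asked, in the order asked, and still so for the second after the job is handed in, with the robot touching nothing.
It also fails if it takes over 67 s, if anything falls off the work surface, if the arm or the gripper's body presses on something with over 40 N, if the wrist force passes 120 N, or if a joint passes its speed limit or range.

## Working session

There is one attempt and no reset: what is moved stays moved. The work goes in short steps, Python scripts to look and compute and a tool call to move; the robot and the scene stay as the last step left them, time stands still between calls to the robot, and variables do not carry over. Pictures are saved under pics/ and viewed, at most 10 in all, crops included, and the job is handed in when it is done.

Besides the shell and the picture viewer there is one more tool, called after "Request:" by a JSON object that holds its "fn" and its "kwargs". send_rows: Moves the arm, as the interface text tells. Its arguments: {"type":"object","properties":{"rows":{"type":"array"},"force":{"type":"number"}},"required":["rows"]}

```bash
mkdir -p pics; cat > h.py <<'E'
from station import *
import numpy as np, cv2
def save(n,im): cv2.imwrite('pics/'+n,cv2.cvtColor(im,cv2.COLOR_RGB2BGR))
def ray(c,uv,z):
    R=cv2.Rodrigues(np.array(c['rvec'],float))[0];t=np.array(c['tvec'],float).ravel()
    K=np.array(c['camera_matrix']);d=R.T@np.linalg.solve(K,[uv[0],uv[1],1.]);o=-R.T@t
    return o+d*(z-o[2])/d[2]
def proj(c,P):
    return cv2.projectPoints(np.array(P,float).reshape(-1,3),np.array(c['rvec'],float),np.array(c['tvec'],float),np.array(c['camera_matrix'],float),None)[0][:,0]
E
python3 - <<'E'
from h import *
for n in('top','scene'):
    c=camera(n);save(n+'0.png',c['frame']);np.savez(n+'0.npz',**c)
o=get_obs();print(o['ee_pos'],o['eef_rot'],o['grip_width'],o['time_s'])
E
```

```text
[0.13055245 0.53403119 0.20493018] [-3.14054398e+00 -7.68392579e-05  2.90178854e+00] 0.09409166617562703 0.1
```

View pics/top0.png

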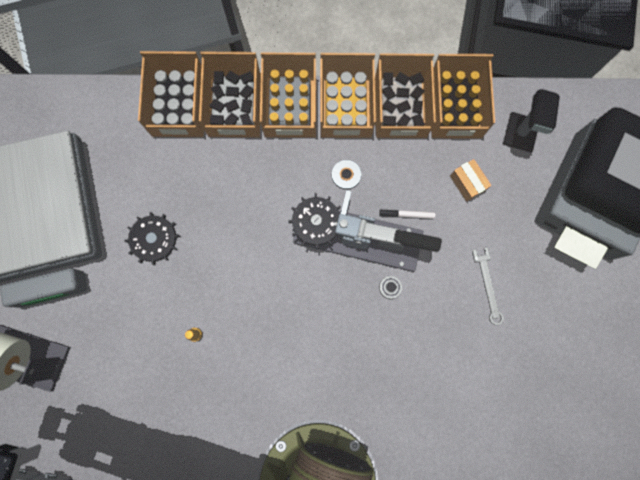

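View pics/scene0.png

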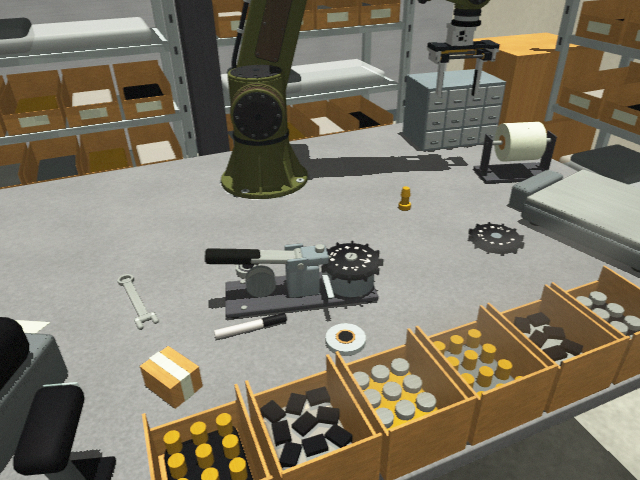

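The top view shows the embosser's dial at about (316,220) px and its handle grip at about (418,241). The scene view shows the dial at about (352,260) and the grip at about (232,256).

```bash
python3 - <<'E'
from h import *
c=np.load('top0.npz');f=c['frame']
a=cv2.resize(f[180:280,280:450],None,fx=4.4,fy=4.4,interpolation=cv2.INTER_CUBIC)
s=np.load('scene0.npz');b=cv2.resize(s['frame'][225:325,195:395],None,fx=3.7,fy=3,interpolation=cv2.INTER_CUBIC)
save('c0.png',a);save('c1.png',b)
for uv,z in(((316,220),.076),((418,241),.119),((320,465),0)):print(uv,ray(c,uv,z))
# dial blob from top-plane heights: points with z 0.07-0.08
def pts(c):
    K=c['camera_matrix'];z=c['z_map'];v,u=np.mgrid[:480,:640]
    R=cv2.Rodrigues(c['rvec'])[0];P=np.stack([(u-K[0,2])/K[0,0]*z,(v-K[1,2])/K[1,1]*z,z],-1)
    return (P-c['tvec'].ravel())@R
for c in(c,s):
    P=pts(c);g=c['frame'].max(-1)
    reg=(P[...,0]>.3)&(P[...,0]<.75)&(abs(P[...,1])<.35)&(c['z_map']>0)
    m=reg&(P[...,2]>.07)&(P[...,2]<.082)
    Q=P[m][:,:2]; 
    # cluster near the dial
    d0=ray(c,(316,220),.076)[:2] if c['tvec'].ravel()[2]>0 and 'x' not in globals() else x
    x=d0
    Q=Q[np.linalg.norm(Q-d0,axis=1)<.075].astype(np.float32);print(len(Q),cv2.minEnclosingCircle(Q))
    m=reg&(P[...,2]>.105)&(P[...,2]<.13)&(g<60)
    Q=P[m].astype(np.float32);print('grip',len(Q),Q.mean(0),cv2.minAreaRect(Q[:,:2]))
E
```

```text
(316, 220) [0.55876182 0.00273199 0.076     ]
(418, 241) [ 0.50373514 -0.2109381   0.119     ]
(320, 465) [ 0.03527654 -0.00632829  0.        ]
1849 ((0.5544553995132446, -0.0025691271293908358), 0.06782010197639465)Traceback (most recent call last):
  File "<stdin>", line 22, in <module>
cv2.error: OpenCV(4.12.0) /io/opencv/modules/imgproc/src/convhull.cpp:143: error: (-215:Assertion failed) total >= 0 && (depth == CV_32F || depth == CV_32S) in function 'convexHull'
```

View pics/c0.png

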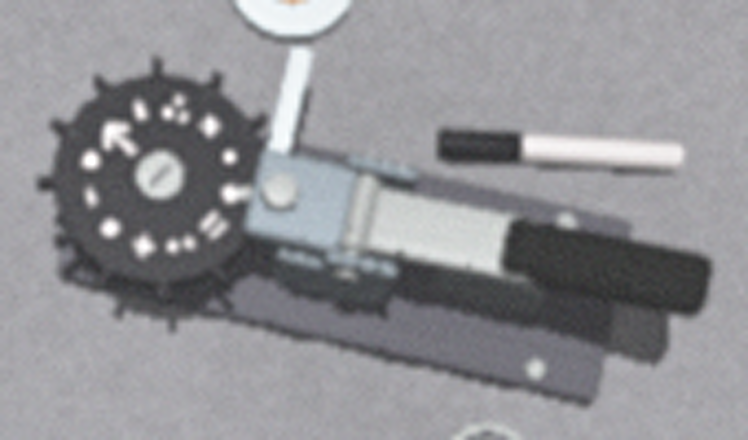

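View pics/c1.png

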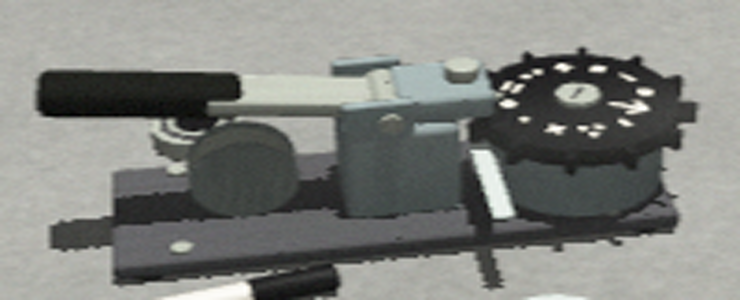

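The arrow sits 150° counter-clockwise of the pointer, so it needs 5 clicks clockwise (seen from above). In the top crop the hub is at (160,175) and the arrow tip at (108,128). In the scene crop the hub is at (577,93) and the grip runs from (40,90) to (240,95).

```bash
cat >> h.py <<'E'
def tri(a,ua,b,ub):
    M=[]
    for c,u in((a,ua),(b,ub)):
        P=np.array(c['camera_matrix'])@np.c_[cv2.Rodrigues(np.array(c['rvec'],float))[0],np.array(c['tvec'],float).ravel()];M.append(P)
    X=cv2.triangulatePoints(M[0],M[1],np.array(ua,float),np.array(ub,float)).ravel();return X[:3]/X[3]
E
python3 - <<'E'
from h import *
t=np.load('top0.npz');s=np.load('scene0.npz')
T=lambda x,y:(280+x/4.4,180+y/4.4); S=lambda x,y:(195+x/3.7,225+y/3)
print('hub',tri(t,T(160,175),s,S(577,93)),ray(t,T(160,175),.077),ray(s,S(577,93),.077))
print('grip c',ray(t,T(608,265),.119),'outer',ray(t,T(706,283),.117),'inner',ray(t,T(506,247),.119))
print('base plate corners',[ray(t,T(*p),.016) .round(4) for p in((590,404),(630,222),(62,284))])
print('scene grip ends top',ray(s,S(40,85),.119),ray(s,S(240,87),.119))
# dial circle fit in the scene+top: lug tip envelope, dark pixels
E
```

```text
hub [0.55879763 0.00294599 0.07987391] [0.55903488 0.00193005 0.077     ] [0.55528516 0.00580331 0.077     ]
grip c [ 0.50538249 -0.21138132  0.119     ] outer [ 0.49708049 -0.25836493  0.117     ] inner [ 0.5140649  -0.16295978  0.119     ]
base plate corners [array([ 0.4518, -0.2214,  0.016 ]), array([ 0.5486, -0.2461,  0.016 ]), array([0.5151, 0.0534, 0.016 ])]
scene grip ends top [ 0.4961018  -0.25608417  0.119     ] [ 0.53803332 -0.16758628  0.119     ]
```

Request:
{"fn": "send_rows", "kwargs": {"rows": [{"dx": -15, "dy": -12, "jaw": 1}, {"dx": -29, "dy": -23, "jaw": 1}, {"dx": -29, "dy": -23, "jaw": 1}, {"dx": -29, "dy": -23, "jaw": 1}, {"dx": -29, "dy": -23, "jaw": 1}, {"dx": -29, "dy": -23, "jaw": 1}, {"dx": -29, "dy": -23, "jaw": 1}, {"dx": -29, "dy": -23, "jaw": 1}, {"dx": -29, "dy": -23, "jaw": 1}, {"dx": -29, "dy": -23, "jaw": 1}, {"dx": -29, "dy": -23, "jaw": 1}, {"dx": -29, "dy": -23, "jaw": 1}]}}

```text
invalid input at $.rows[0]: expected keys dx, dy, dz, roll, jaw
```

Request:
{"fn": "send_rows", "kwargs": {"rows": [{"dx": -29, "dy": -23, "jaw": 1}, {"dx": -29, "dy": -23, "jaw": 1}, {"dx": -29, "dy": -23, "jaw": 1}, {"roll": -6.7, "jaw": 1}, {"roll": -6.7, "jaw": 1}, {"roll": -6.7, "jaw": 1}, {"roll": -6.7, "jaw": 1}, {"roll": -6.7, "jaw": 1}, {"roll": -6.7, "jaw": 1}, {"roll": -6.7, "jaw": 1}, {"roll": -6.7, "jaw": 1}, {"roll": -6.7, "jaw": 1}]}}

```text
invalid input at $.rows[0]: expected keys dx, dy, dz, roll, jaw
```

Request:
{"fn": "send_rows", "kwargs": {"rows": [{"dx": -15, "dy": -12, "dz": 0, "roll": 0, "jaw": 1}, {"dx": -29, "dy": -23, "dz": 0, "roll": 0, "jaw": 1}, {"dx": -29, "dy": -23, "dz": 0, "roll": 0, "jaw": 1}, {"dx": -29, "dy": -23, "dz": 0, "roll": 0, "jaw": 1}, {"dx": -29, "dy": -23, "dz": 0, "roll": 0, "jaw": 1}, {"dx": -29, "dy": -23, "dz": 0, "roll": 0, "jaw": 1}, {"dx": -29, "dy": -23, "dz": 0, "roll": 0, "jaw": 1}, {"dx": -29, "dy": -23, "dz": 0, "roll": 0, "jaw": 1}, {"dx": -29, "dy": -23, "dz": 0, "roll": 0, "jaw": 1}, {"dx": -29, "dy": -23, "dz": 0, "roll": 0, "jaw": 1}, {"dx": -29, "dy": -23, "dz": 0, "roll": 0, "jaw": 1}, {"dx": -29, "dy": -23, "dz": 0, "roll": 0, "jaw": 1}]}}

```text
time_s: 1.1
ee_pos: [0.3928, 0.1958, 0.2054]
eef_rot: [3.142, -0.0, 2.902]
force: [-0.0, 1.1, -0.3]
grip_width: 0.0171
grip_force: 0.0
```

Request:
{"fn": "send_rows", "kwargs": {"rows": [{"dx": -29, "dy": -23, "dz": 0, "roll": 0, "jaw": 1}, {"dx": -29, "dy": -23, "dz": 0, "roll": 0, "jaw": 1}, {"dx": -29, "dy": -23, "dz": 0, "roll": 0, "jaw": 1}, {"dx": -29, "dy": -23, "dz": 0, "roll": 0, "jaw": 1}, {"dx": 0, "dy": 0, "dz": 0, "roll": -6.7, "jaw": 1}, {"dx": 0, "dy": 0, "dz": 0, "roll": -6.7, "jaw": 1}, {"dx": 0, "dy": 0, "dz": 0, "roll": -6.7, "jaw": 1}, {"dx": 0, "dy": 0, "dz": 0, "roll": -6.7, "jaw": 1}, {"dx": 0, "dy": 0, "dz": 0, "roll": -6.7, "jaw": 1}, {"dx": 0, "dy": 0, "dz": 0, "roll": -6.7, "jaw": 1}, {"dx": 0, "dy": 0, "dz": 0, "roll": -6.7, "jaw": 1}, {"dx": 0, "dy": 0, "dz": 0, "roll": -6.7, "jaw": 1}]}}

```text
time_s: 2.1
ee_pos: [0.4828, 0.0805, 0.2052]
eef_rot: [3.141, -0.001, -2.44]
force: [0.7, -0.2, 0.2]
grip_width: 0.0004
grip_force: 0.0
```

Request:
{"fn": "send_rows", "kwargs": {"rows": [{"dx": 0, "dy": 0, "dz": 0, "roll": -6.7, "jaw": 1}, {"dx": 0, "dy": 0, "dz": 0, "roll": 0, "jaw": 1}, {"dx": 0, "dy": 0, "dz": 0, "roll": 0, "jaw": 1}]}}

```text
time_s: 2.35
ee_pos: [0.4829, 0.0806, 0.2053]
eef_rot: [3.141, -0.0, -2.333]
force: [-0.7, -0.6, -0.6]
grip_width: 0.0006
grip_force: 0.0
```

```bash
cat >> h.py <<'E'
C=np.array([.558,.003]);A=76.7
def st(show=True):
    o=get_obs();p=o['ee_pos'];yaw=np.degrees(o['eef_rot'][2])%360
    d=p[:2]-C;print('t',o['time_s'],'p',p.round(4),'rot',np.round(o['eef_rot'],3),'yaw',yaw.round(1),'r',np.hypot(*d).round(4),'ang from +y cw',(A-np.degrees(np.arctan2(d[1],d[0]))).round(1),'F',np.round(o['force'],1),'q6',o['qpos'][5],'w',o['grip_width'])
    return o
def move(o,tx,ty,tz):
    R=cv2.Rodrigues(np.zeros(3))[0]
    from scipy.spatial.transform import Rotation as Ro
    print('tool mm',(1000*Ro.from_euler('xyz',o['eef_rot']).inv().apply(np.array([tx,ty,tz])-o['ee_pos'])).round(1))
E
python3 - <<'E'
from h import *
o=st();a=np.radians(A+60);move(o,C[0]+.09*np.cos(a),C[1]+.09*np.sin(a),.062)
c=camera('scene');f=c['frame'];save('s1.png',cv2.resize(f[100:340,180:480],None,fx=2.5,fy=2.5,interpolation=cv2.INTER_CUBIC))
E
```

```text
t 2.35 p [0.4829 0.0806 0.2053] rot [ 3.141 -0.    -2.333] yaw 226.3 r 0.108 ang from +y cw -57.4 F [-0.7 -0.6 -0.6] q6 -2.2891938548276656 w 0.0006270160895145759
tool mm [  4.8 -18.  143.2]
```

View pics/s1.png

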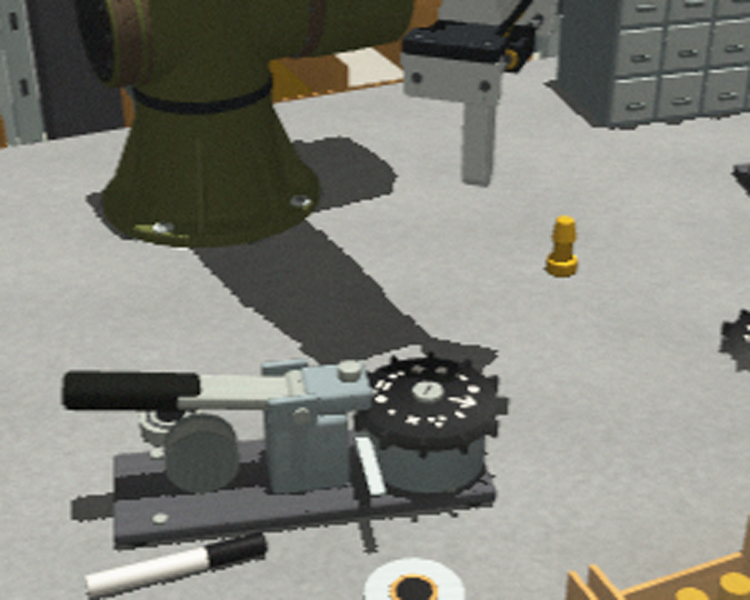

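The shut fingers stand on the robot side of the dial at about (480,140), clear of it. I'll descend there, then move radially into the gap.

Request:
{"fn": "send_rows", "kwargs": {"rows": [{"dx": 5, "dy": -4, "dz": 20, "roll": 0, "jaw": 1}, {"dx": 0, "dy": 0, "dz": 35, "roll": 0, "jaw": 1}, {"dx": 0, "dy": 0, "dz": 35, "roll": 0, "jaw": 1}, {"dx": 0, "dy": 0, "dz": 35, "roll": 0, "jaw": 1}, {"dx": 0, "dy": 0, "dz": 17, "roll": 0, "jaw": 1}, {"dx": 0, "dy": -8, "dz": 0, "roll": 0, "jaw": 1}, {"dx": 0, "dy": -8, "dz": 0, "roll": 0, "jaw": 1}, {"dx": 0, "dy": -6, "dz": 0, "roll": 0, "jaw": 1}, {"dx": 0, "dy": -5, "dz": 0, "roll": 0, "jaw": 1}, {"dx": 0, "dy": 0, "dz": 0, "roll": 0, "jaw": 1}, {"dx": 0, "dy": 0, "dz": 0, "roll": 0, "jaw": 1}]}}

```text
time_s: 3.32
ee_pos: [0.5026, 0.0554, 0.0642]
eef_rot: [-3.141, 0.001, -2.33]
force: [-0.8, -0.1, -0.2]
grip_width: 0.0002
grip_force: 0.0
```

```bash
python3 - <<'E'
from h import *
st()
c=camera('top');f=c['frame'];save('t2.png',cv2.resize(f[180:280,270:400],None,fx=5.5,fy=5.5,interpolation=cv2.INTER_CUBIC))
E
```

```text
t 3.3167 p [0.5026 0.0554 0.0642] rot [-3.141e+00  1.000e-03 -2.330e+00] yaw 226.5 r 0.0763 ang from +y cw -59.9 F [-0.8 -0.1 -0.2] q6 -2.345247137207824 w 0.00024599225936061306
```

View pics/t2.png

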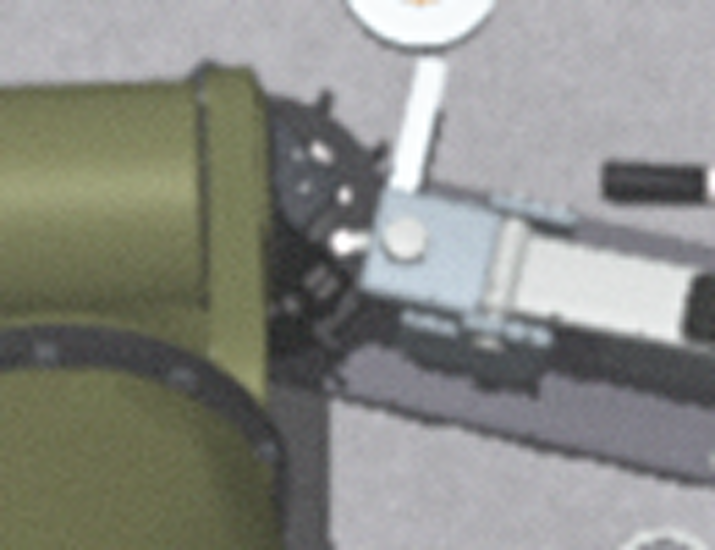

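The arm hides the dial from above, but the pose is as planned at -60° and the dial hasn't moved. I'll go in 7 mm and watch the force.

Request:
{"fn": "send_rows", "kwargs": {"rows": [{"dx": 0, "dy": -4, "dz": 0, "roll": 0, "jaw": 1}, {"dx": 0, "dy": -3, "dz": 0, "roll": 0, "jaw": 1}, {"dx": 0, "dy": 0, "dz": 0, "roll": 0, "jaw": 1}, {"dx": 0, "dy": 0, "dz": 0, "roll": 0, "jaw": 1}]}}

```text
time_s: 3.7
ee_pos: [0.5072, 0.0508, 0.0635]
eef_rot: [-3.142, 0.0, -2.329]
force: [0.1, -0.7, 0.5]
grip_width: 0.0002
grip_force: 0.0
```

Request:
{"fn": "send_rows", "kwargs": {"rows": [{"dx": -4.9, "dy": -0.2, "dz": 0, "roll": 4, "jaw": 1}, {"dx": -4.9, "dy": -0.2, "dz": 0, "roll": 4, "jaw": 1}, {"dx": -4.9, "dy": -0.2, "dz": 0, "roll": 4, "jaw": 1}, {"dx": 0, "dy": 0, "dz": 0, "roll": 0, "jaw": 1}]}}

```text
time_s: 4.03
ee_pos: [0.5182, 0.0605, 0.0633]
eef_rot: [3.141, -0.001, -2.542]
force: [1.0, -0.6, 0.1]
grip_width: 0.0006
grip_force: 0.0
```

```bash
python3 -c "
from h import *
st()"
```

```text
t 4.0333 p [0.5182 0.0605 0.0633] rot [ 3.141e+00 -1.000e-03 -2.542e+00] yaw 214.3 r 0.0699 ang from +y cw -48.0 F [ 1.  -0.6  0.1] q6 -2.1236536943504647 w 0.0005741328230623341
```

```bash
python3 - <<'E'
from h import *
c=camera('scene');f=c['frame'];save('s2.png',cv2.resize(f[200:310,290:430],None,fx=5.4,fy=5.4,interpolation=cv2.INTER_CUBIC))
E
```

```text
(no output)
```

View pics/s2.png

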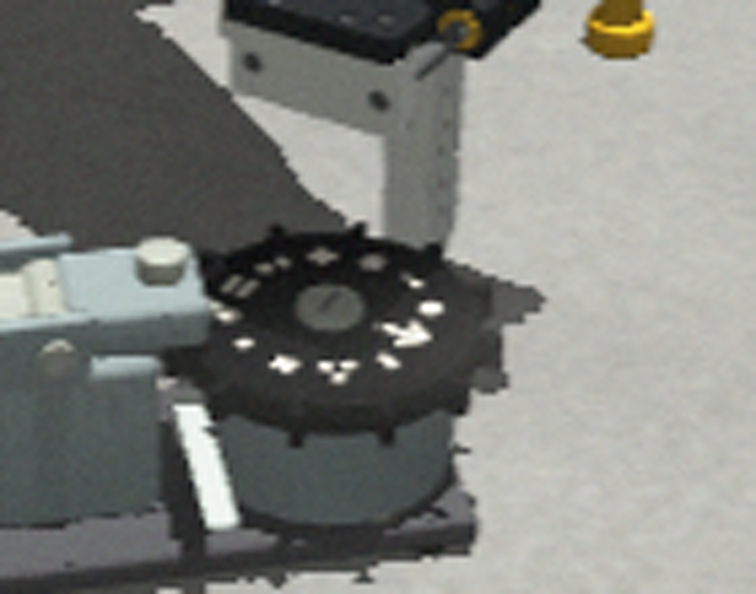

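The finger stands at (420,200), behind the lug at (437,250), and the arrow tip is at about (428,335), turned slightly clockwise. It looks engaged, so I'll continue the arc.

Request:
{"fn": "send_rows", "kwargs": {"rows": [{"dx": -4.9, "dy": -0.2, "dz": 0, "roll": 4, "jaw": 1}, {"dx": -4.9, "dy": -0.2, "dz": 0, "roll": 4, "jaw": 1}, {"dx": -4.9, "dy": -0.2, "dz": 0, "roll": 4, "jaw": 1}, {"dx": -4.9, "dy": -0.2, "dz": 0, "roll": 4, "jaw": 1}, {"dx": -4.9, "dy": -0.2, "dz": 0, "roll": 4, "jaw": 1}, {"dx": -4.9, "dy": -0.2, "dz": 0, "roll": 4, "jaw": 1}, {"dx": -4.9, "dy": -0.2, "dz": 0, "roll": 4, "jaw": 1}, {"dx": -4.9, "dy": -0.2, "dz": 0, "roll": 4, "jaw": 1}, {"dx": -4.9, "dy": -0.2, "dz": 0, "roll": 4, "jaw": 1}, {"dx": -4.9, "dy": -0.2, "dz": 0, "roll": 4, "jaw": 1}, {"dx": -4.9, "dy": -0.2, "dz": 0, "roll": 4, "jaw": 1}, {"dx": -4.9, "dy": -0.2, "dz": 0, "roll": 4, "jaw": 1}]}}

```text
time_s: 5.08
ee_pos: [0.5746, 0.0708, 0.0633]
eef_rot: [3.141, -0.0, 2.906]
force: [0.1, 0.9, -0.2]
grip_width: 0.0005
grip_force: 0.3
```

```bash
python3 - <<'E'
from h import *
st()
c=camera('scene');f=c['frame'];save('s3.png',cv2.resize(f[200:310,290:430],None,fx=5.4,fy=5.4,interpolation=cv2.INTER_CUBIC))
E
```

```text
t 5.0833 p [0.5746 0.0708 0.0633] rot [ 3.141 -0.     2.906] yaw 166.5 r 0.0698 ang from +y cw 0.4 F [ 0.1  0.9 -0.2] q6 -1.27592341557638 w 0.0005316484117994374
```

View pics/s3.png

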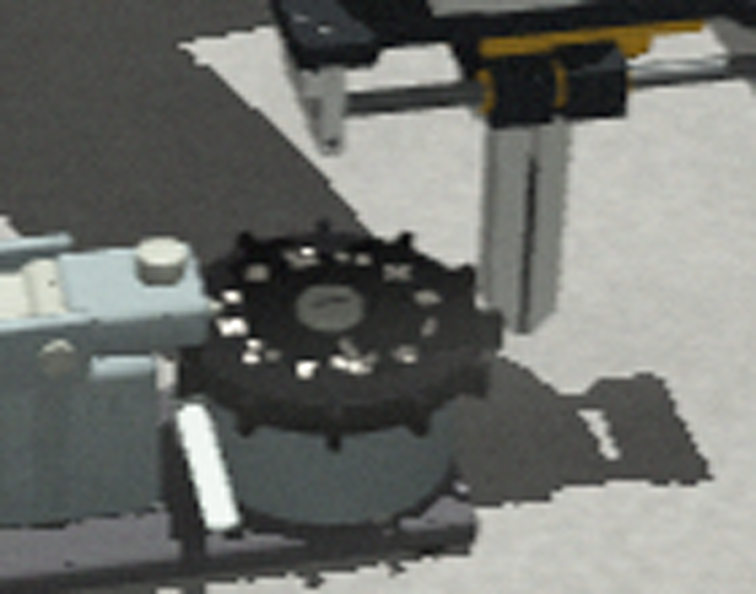

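The dial has turned two clicks: the arrow tip is now near (370,368), with the finger in the gap at (500,320). Three clicks remain.

Request:
{"fn": "send_rows", "kwargs": {"rows": [{"dx": -4.9, "dy": -0.2, "dz": 0, "roll": 4, "jaw": 1}, {"dx": -4.9, "dy": -0.2, "dz": 0, "roll": 4, "jaw": 1}, {"dx": -4.9, "dy": -0.2, "dz": 0, "roll": 4, "jaw": 1}, {"dx": -4.9, "dy": -0.2, "dz": 0, "roll": 4, "jaw": 1}, {"dx": -4.9, "dy": -0.2, "dz": 0, "roll": 4, "jaw": 1}, {"dx": -4.9, "dy": -0.2, "dz": 0, "roll": 4, "jaw": 1}, {"dx": -4.9, "dy": -0.2, "dz": 0, "roll": 4, "jaw": 1}, {"dx": -4.9, "dy": -0.2, "dz": 0, "roll": 4, "jaw": 1}, {"dx": -4.9, "dy": -0.2, "dz": 0, "roll": 4, "jaw": 1}, {"dx": -4.9, "dy": -0.2, "dz": 0, "roll": 4, "jaw": 1}, {"dx": -4.9, "dy": -0.2, "dz": 0, "roll": 4, "jaw": 1}, {"dx": -4.9, "dy": -0.2, "dz": 0, "roll": 4, "jaw": 1}]}}

```text
time_s: 6.13
ee_pos: [0.6195, 0.0362, 0.0634]
eef_rot: [3.141, -0.001, 2.069]
force: [-1.5, 4.1, 0.8]
grip_width: 0.0006
grip_force: 2.3
```

Request:
{"fn": "send_rows", "kwargs": {"rows": [{"dx": -4.9, "dy": -0.2, "dz": 0, "roll": 4, "jaw": 1}, {"dx": -4.9, "dy": -0.2, "dz": 0, "roll": 4, "jaw": 1}, {"dx": -4.9, "dy": -0.2, "dz": 0, "roll": 4, "jaw": 1}, {"dx": -4.9, "dy": -0.2, "dz": 0, "roll": 4, "jaw": 1}, {"dx": -4.9, "dy": -0.2, "dz": 0, "roll": 4, "jaw": 1}, {"dx": -4.9, "dy": -0.2, "dz": 0, "roll": 4, "jaw": 1}, {"dx": -4.9, "dy": -0.2, "dz": 0, "roll": 4, "jaw": 1}, {"dx": -3.7, "dy": -0.1, "dz": 0, "roll": 3, "jaw": 1}, {"dx": -3.7, "dy": -0.1, "dz": 0, "roll": 3, "jaw": 1}, {"dx": -2.4, "dy": 0, "dz": 0, "roll": 2, "jaw": 1}, {"dx": -2.4, "dy": 0, "dz": 0, "roll": 2, "jaw": 1}, {"dx": 0, "dy": 0, "dz": 0, "roll": 0, "jaw": 1}]}}

```text
time_s: 7.13
ee_pos: [0.627, -0.0099, 0.0634]
eef_rot: [-3.142, 0.0, 1.407]
force: [0.4, -0.7, 0.0]
grip_width: 0.0005
grip_force: 0.0
```

```bash
python3 - <<'E'
from h import *
st()
E
```

```text
t 7.1333 p [ 0.627  -0.0099  0.0634] rot [-3.142  0.     1.407] yaw 80.6 r 0.0702 ang from +y cw 87.3 F [ 0.4 -0.7  0. ] q6 0.08965761005401103 w 0.0004974624042576342
```

Request:
{"fn": "send_rows", "kwargs": {"rows": [{"dx": 0, "dy": 10, "dz": 0, "roll": 0, "jaw": 1}, {"dx": 0, "dy": 20, "dz": 0, "roll": 0, "jaw": 1}, {"dx": 0, "dy": 0, "dz": -20, "roll": 0, "jaw": 1}, {"dx": 0, "dy": 0, "dz": -30, "roll": 0, "jaw": 1}, {"dx": 0, "dy": 0, "dz": -30, "roll": 0, "jaw": 1}, {"dx": 0, "dy": 0, "dz": -30, "roll": 0, "jaw": 1}, {"dx": 0, "dy": 0, "dz": -30, "roll": 0, "jaw": 1}, {"dx": -28, "dy": -15, "dz": 0, "roll": 0, "jaw": 1}, {"dx": -28, "dy": -15, "dz": 0, "roll": 0, "jaw": 1}, {"dx": -28, "dy": -15, "dz": 0, "roll": 0, "jaw": 1}, {"dx": -28, "dy": -15, "dz": 0, "roll": 0, "jaw": 1}, {"dx": -28, "dy": -15, "dz": 0, "roll": 0, "jaw": 1}]}}

```text
time_s: 8.13
ee_pos: [0.5587, -0.1412, 0.2035]
eef_rot: [3.141, 0.0, 1.41]
force: [1.1, 0.5, 0.1]
grip_width: 0.0004
grip_force: 0.0
```

Request:
{"fn": "send_rows", "kwargs": {"rows": [{"dx": -30, "dy": -14, "dz": 0, "roll": 0, "jaw": 1}, {"dx": -30, "dy": -14, "dz": 0, "roll": 0, "jaw": 1}, {"dx": -30, "dy": -13, "dz": 0, "roll": 0, "jaw": 1}, {"dx": 0, "dy": 0, "dz": 0, "roll": 0, "jaw": 1}, {"dx": 0, "dy": 0, "dz": 0, "roll": 0, "jaw": 1}]}}

```text
time_s: 8.55
ee_pos: [0.5041, -0.2234, 0.2036]
eef_rot: [3.141, 0.0, 1.406]
force: [0.7, 1.0, -0.1]
grip_width: 0.0003
grip_force: 0.0
```

```bash
python3 - <<'E'
from h import *
o=st();move(o,.504,-.225,.125)
c=camera('top');f=c['frame'];s=camera('scene')['frame']
a=cv2.resize(f[180:280,280:360],(400,500),interpolation=cv2.INTER_CUBIC)
b=cv2.resize(s[190:290,190:390],(400,200),interpolation=cv2.INTER_CUBIC);b=cv2.resize(s[200:320,295:391],(400,500),interpolation=cv2.INTER_CUBIC)
save('t4.png',np.hstack([a,b]))
E
```

```text
t 8.55 p [ 0.5041 -0.2234  0.2036] rot [3.141 0.    1.406] yaw 80.6 r 0.2327 ang from +y cw 180.1 F [ 0.7  1.  -0.1] q6 -0.31921119188695807 w 0.00026147077946449087
tool mm [-1.6  0.1 78.6]
```

View pics/t4.png

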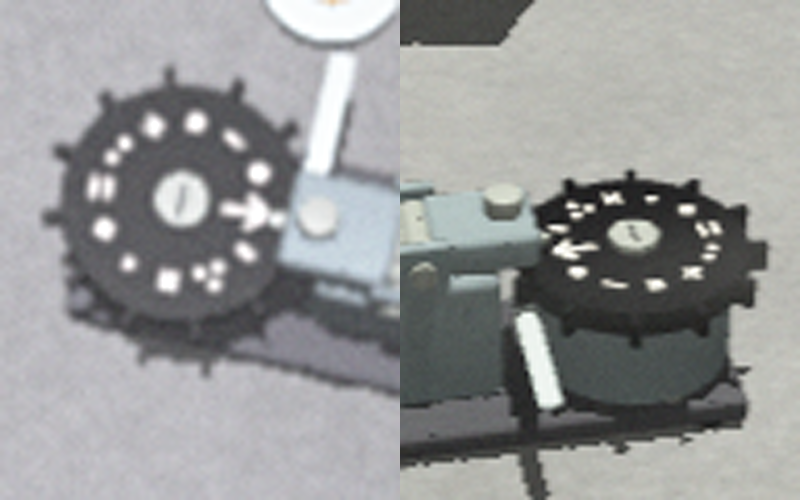

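The arrow (230-265,213) points straight at the pointer in both views. Next I'll press the handle.

Request:
{"fn": "send_rows", "kwargs": {"rows": [{"dx": -2, "dy": 0, "dz": 25, "roll": 0, "jaw": 1}, {"dx": 0, "dy": 0, "dz": 30, "roll": 0, "jaw": 1}, {"dx": 0, "dy": 0, "dz": 20, "roll": 0, "jaw": 1}, {"dx": 0, "dy": 0, "dz": 6, "roll": 0, "jaw": 1}, {"dx": -1, "dy": 0, "dz": 6, "roll": 0, "jaw": 1}, {"dx": -1, "dy": 0, "dz": 6, "roll": 0, "jaw": 1}, {"dx": 0, "dy": 0, "dz": 6, "roll": 0, "jaw": 1}, {"dx": -1, "dy": 0, "dz": 6, "roll": 0, "jaw": 1}, {"dx": 0, "dy": 0, "dz": 4, "roll": 0, "jaw": 1}, {"dx": 0, "dy": 0, "dz": 3, "roll": 0, "jaw": 1}, {"dx": 0, "dy": 0, "dz": 0, "roll": 0, "jaw": 1}]}}

```text
time_s: 9.57
ee_pos: [0.5046, -0.2276, 0.0923]
eef_rot: [3.14, 0.001, 1.406]
force: [-3.3, 1.4, 6.8]
grip_width: 0.0002
grip_force: 3.8
```

Request:
{"fn": "send_rows", "kwargs": {"rows": [{"dx": 0, "dy": 0, "dz": 2, "roll": 0, "jaw": 1}, {"dx": 0, "dy": 0, "dz": 0, "roll": 0, "jaw": 1}]}}

```text
time_s: 9.73
ee_pos: [0.5046, -0.2276, 0.0906]
eef_rot: [3.139, 0.001, 1.407]
force: [-3.1, 1.4, 7.9]
grip_width: 0.0005
grip_force: 3.9
```

Request:
{"fn": "send_rows", "kwargs": {"rows": [{"dx": 0, "dy": 0, "dz": 1, "roll": 0, "jaw": 1}, {"dx": 0, "dy": 0, "dz": 0, "roll": 0, "jaw": 1}]}}

```text
time_s: 9.9
ee_pos: [0.5046, -0.2276, 0.0898]
eef_rot: [3.139, 0.001, 1.407]
force: [-2.7, 2.1, 7.6]
grip_width: 0.0007
grip_force: 3.9
```

Request:
{"fn": "send_rows", "kwargs": {"rows": [{"dx": 0, "dy": 0, "dz": 1, "roll": 0, "jaw": 1}, {"dx": 0, "dy": 0, "dz": 0, "roll": 0, "jaw": 1}]}}

```text
time_s: 10.07
ee_pos: [0.5047, -0.2276, 0.0893]
eef_rot: [3.139, 0.001, 1.407]
force: [-4.7, 3.8, 13.5]
grip_width: 0.0003
grip_force: 6.5
```

Request:
{"fn": "send_rows", "kwargs": {"rows": [{"dx": 0, "dy": 0, "dz": 1, "roll": 0, "jaw": 1}, {"dx": 0, "dy": 0, "dz": 0, "roll": 0, "jaw": 1}]}}

```text
time_s: 10.23
ee_pos: [0.5048, -0.2277, 0.089]
eef_rot: [3.139, 0.001, 1.407]
force: [-8.1, 3.8, 20.7]
grip_width: 0.0004
grip_force: 10.2
```

The stop is reached: force is rising steeply at z = 89 mm. Release straight up.

Request:
{"fn": "send_rows", "kwargs": {"rows": [{"dx": 0, "dy": 0, "dz": 0, "roll": 0, "jaw": 1}, {"dx": 0, "dy": 0, "dz": -4, "roll": 0, "jaw": 1}, {"dx": 0, "dy": 0, "dz": -6, "roll": 0, "jaw": 1}, {"dx": 1, "dy": 0, "dz": -6, "roll": 0, "jaw": 1}, {"dx": 1, "dy": 0, "dz": -6, "roll": 0, "jaw": 1}, {"dx": 1, "dy": 0, "dz": -6, "roll": 0, "jaw": 1}, {"dx": 0, "dy": 0, "dz": -10, "roll": 0, "jaw": 1}, {"dx": 0, "dy": 0, "dz": -20, "roll": 0, "jaw": 1}, {"dx": 0, "dy": 0, "dz": -30, "roll": 0, "jaw": 1}, {"dx": 0, "dy": 0, "dz": -20, "roll": 0, "jaw": 1}, {"dx": 0, "dy": 0, "dz": 0, "roll": 0, "jaw": 1}, {"dx": 0, "dy": 0, "dz": 0, "roll": 0, "jaw": 1}]}}

```text
time_s: 11.23
ee_pos: [0.5048, -0.2246, 0.1956]
eef_rot: [3.139, 0.001, 1.406]
force: [0.3, 0.6, -0.6]
grip_width: 0.0006
grip_force: 0.0
```

```bash
python3 - <<'E'
from h import *
st()
t=camera('top')['frame'];s=camera('scene')['frame']
a=cv2.resize(t[150:310,280:440],(400,400),interpolation=cv2.INTER_CUBIC)
b=cv2.resize(s[200:330,195:395],(400,400),interpolation=cv2.INTER_CUBIC)
save('t5.png',np.hstack([a,b]))
E
```

```text
t 11.2333 p [ 0.5048 -0.2246  0.1956] rot [3.139e+00 1.000e-03 1.406e+00] yaw 80.6 r 0.2337 ang from +y cw 179.9 F [ 0.3  0.6 -0.6] q6 -0.32036695439203056 w 0.0005661942879132248
```

View pics/t5.png

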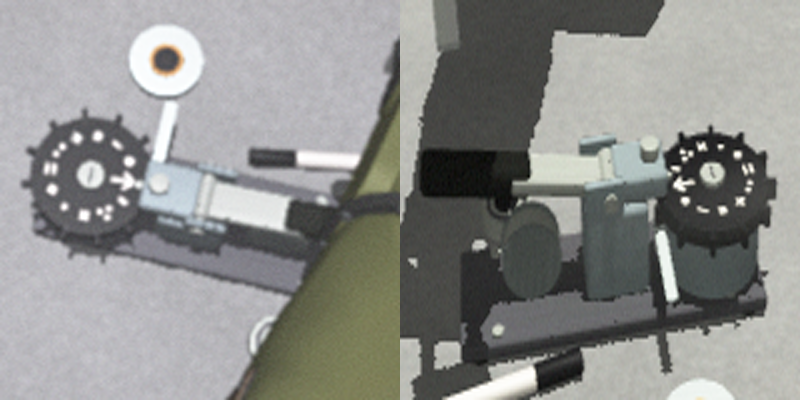

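The handle is back up (right half, level at y≈170). The arrow is at the pointer at (125,182), the embosser hasn't moved, and the robot is clear.

```bash
python3 -c "
from station import *
print(hand_in())"
```

```text
the job is handed in; nothing more can be done
None
```

I turned the dial 5 clicks clockwise to the arrow, pushed the press handle down to its stop once and let it come back up, and handed the job in at about 11 s; the final images show the embosser and nearby items in place, but I did not see the embossed tape itself.

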